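# Fetch a jar from under the cheese-counter riser with a trigger reacher

## Task

The small brass-lidded jar has been pushed back under the low clear display riser. Use the trigger reacher, not the gripper's fingers, to fetch it: slide the reacher's open jaws in around the jar, squeeze the trigger so that both jaws close on it while it is still under the riser, and draw it out upright. Leave the jar standing upright and wholly on the dark square mat, with the reacher let go so that its jaws spring open, and disturb nothing else on the counter.

Things in the scene. Friction and masses are not known exactly. Their poses are not given: they have to be found in the camera images.
- jar_center (a point): centre (29 mm up) of the jar to fetch: upright, amber glass, brass lid, 60 mm across, 58 mm high, about 0.16 kg. It stands on the counter under the riser, its centre about 50 to 80 mm inside the mouth edge, on either side of the middle; the pale cheese stands about 160 mm beside it. The like jar on top of the riser is not meant
- shelf: the riser: a fixed clear sheet, 400 (x) by 220 mm (y), underside 75 mm, top 83 mm above the counter, on thin posts 12 mm in from its corners. Origin: on the counter, straight below the middle of the mouth (its long -y edge); +y points level into the gap, x along the mouth, z up. At yaw 0 its axes are the world's; yaw varies by up to 0.2 rad
- mat: the dark rubber mat, 160 by 160 mm, 1 mm thin, lying flat on the counter outside the mouth: origin at its centre on the counter, x and y along its sides
- reacher: the reacher, 0.45 kg, balanced at its grip, stands on its flat sole (150 mm long, y = -65 to 85 mm, 72 mm wide), grip upright; when dragged or turned on the sole it can twist in a light grip, so lift it a few mm. Origin: on the counter below the front face of the grey handle; +y points forward to the jaws, z up. The handle (30 mm wide, 118 mm high) lies from y = -25 to 0 mm. A 20 mm wide bar, top 39 mm up, runs forward to the jaws
- grip (a point): where to squeeze from above along the reacher's y axis: middle of the released handle and trigger pair, 5 mm ahead of the reacher's origin, 100 mm up. The black trigger plate (28 mm wide, from 52 to 118 mm up) has its front face 35 mm ahead of the origin when released: handle and trigger then measure 60 mm from back to front, about 46 mm with the jaws shut on the jar
- bite (a point): centre of the space between the jaws where the jar (60 mm round) is held: 188 mm ahead of the reacher's origin on its axis, 30 mm up. The jaws lie 15 to 45 mm above the counter and their tips reach 225 mm ahead of the origin; open, they are about 125 mm wide outside and about 100 mm between the tips
- trigger (a joint): travel of the trigger towards the handle in m: 0 released (jaws open), about 0.014 when the jaws close on the jar, 0.022 at its stop. A spring pushes it back with 10 N at 0 and 15 N at the stop and opens the jaws when released; squeezing it by 2 to 4 mm holds the reacher with its jaws still open; 25 to 40 N holds the jar well
- jaw_a: the jaw on the reacher's +x side, origin at its pivot 115 mm ahead of the reacher's origin; an arm with a dark rubber pad with an inturned tip
- jaw_b: the same on the -x side
- truckle: the pale small cheese under the riser, to be left alone; origin at the centre of its underside
- jar2: the like jar on top of the riser, to be left alone
- pack: a white food pack, 110 by 70 by 50 mm, on top of the riser, to be left alone
- oil: a dark oil bottle, 60 mm across, 190 mm high, to be left alone
- wheel: a cheese wheel lying flat, 156 mm across, 60 mm high, to be left alone

How it is judged:
On the way:
1. both jaws press on the jar while it is still under the riser (contact force between each of jaw_a, jaw_b and jar above 0.5 N and y of jar_center in the frame of shelf above 0.01 m), for 0.2 s.
At the end, for the whole second after the job is handed in: the jar stands upright (within 0.1 rad) and at rest on the counter with its centre within 55 mm of the mat's centre along each of the mat's sides, so that it is on the mat to within 5 mm, and the reacher's trigger is released (under 4 mm of travel) (x of jar_center in the frame of mat between -0.055 and 0.055 m and y of jar_center in the frame of mat between -0.055 and 0.055 m and height (world z) of jar_center below 0.035 m and angle between jar_center's own z axis and vertical below 0.1 rad and linear speed of jar below 0.02 m/s and value of joint trigger below 0.004 m); the robot touches nothing.
It fails at once if the gripper's fingers touch the jar (contact force between the fingers and jar above 0.3 N).
It fails at once if the jar is tipped over (angle between jar_center's own z axis and vertical above 0.6 rad).
It fails at once if another thing on the counter or riser is shifted by more than 25 mm (distance of any of truckle, jar2, pack, oil, wheel from where it was at the start of the episode above 0.025 m).
It also fails if it takes over 53 s, if anything falls off the work surface, if the arm or the gripper's body presses on something with over 40 N, if the wrist force passes 120 N, or if a joint passes its speed limit or range.

## Robot

A 6-joint arm with a two-finger parallel gripper is mounted at the origin on the work surface. World frame = base frame: x ahead of the robot, y to its left, z up, the work surface at z = 0. Lengths are in m, angles in rad, forces in N, time in s.
With the tool pointing down it reaches from about 0.275 to 0.725 m from the base axis. Payload 15.9 kg.
Tool frame: the origin (TCP) lies at the very end of the fingers, on their centre line; the grasp point (between the pads) lies 19 mm behind it; y points along the fingers, x is the direction in which the jaws open and shut, and the axes are right-handed (so a half turn about y gives the same grasp; the last joint's range is limited). The gripper opens to 85 mm and grips with 20 to 120 N. Pads are 22 mm wide; open, the fingers measure 114 mm over their backs; the gripper's body (76 mm by 85 mm) begins 54 mm behind the grasp point. The pads swing forward as they close: fully open they stand 13 mm farther back than shut.
Start: joints at [-1.289, 0.213, -0.034, 1.323, 0, 1.571], TCP at [0.139, -0.48, 0.231] pointing down, gripper open.
Joint ranges: [-2.98, 2.98], [-0.74, 1.72], [-1.14, 1.35], [-2.1, 2.04], [-1.57, 1.44], [-3.14, 3.14]. Speed limits (rad/s): [1.89, 1.89, 2.39, 2.57, 3.14, 3.14].

## Interface

Orientations are given as a unit quaternion [x, y, z, w].
In Python, from station import observe, camera, camera_info, job_done gives the robot as it stands. The module is installed in compiled form; this text tells all that it offers.
- The arm moves only by the tool move_arm, never from a script. Its argument "commands" is text: rows parted by semicolons, each of 5 numbers parted by spaces: the shift along the world's x, y, z in cm, then the turn about the world's z in rad, then the closure in counts, from 0 (fully open) to 255 (shut). A call has 1 to 12 rows; each row shifts and turns the commanded pose from where the row before left it; what a row does not reach is not made up. A row lasts 1/12 s, in which the tool goes at most 41.7 mm and 7.16 degrees, less where a joint would pass 70% of its speed; a pose out of reach is approached as far as the arm can. A call is refused whole if a number of a shift passes 4.17 or a number of a turn 0.125, either way. A call with a gripper value outside its range is refused whole. The fingers move at their own pace and stop on an object; "squeeze" is the grip in N (left out, the last holds). Time passes only in rows, so rows that do not move let the fingers close. It gives the time, the measured TCP pose, the force and the opening at its end, in the units of the state.
- observe(): the state, without advancing time (a new reading comes with each control period).
- camera(name): name is "side" or "top"; returns (picture, depth): 480x640x3 uint8, red, green, blue; 480x640 float32, m along the optical axis (not along the pixel's ray), 0 where there is no reading.
- camera_info(name): a dict with "intrinsics" (3x3 intrinsics, pixels), "R" (3x3) and "t" (3): a world point X has camera coordinates R X + t. Camera axes: x right, y down, z forward; pixel columns grow to the right and rows downward; lengths in m; the calibration is good to about 2 mm. A picture is of the moment at which its call begins. camera_info takes no time and is no camera call.
- job_done(): hands the job in, once; it reports no verdict.
The state is a dict: "time_s": time; "joint_pos": joint angles; "qvel": joint speeds; "joint_torque": joint torques, N m; "ee_pos": TCP position; "orientation": TCP orientation; "force": force on the tool from outside, world axes, zero at the start; "wrist_torque": the same for the moment, N m; "opening": opening from 0.0 (shut) to 1.0 (fully open).
Only numpy, scipy, OpenCV 4.12 (cv2) and the standard library are available. Lean on these libraries where they do the work, as an engineer would, in place of code of your own. Each camera call takes 0.05 s, during which the arm holds its last target.

## Working session

There is one attempt and no reset: what is moved stays moved. The work goes in short steps, Python scripts to look and compute and a tool call to move; the robot and the scene stay as the last step left them, time stands still between calls to the robot, and variables do not carry over. Pictures are saved under pics/ and viewed, and the job is handed in when it is done.

Besides the shell and the picture viewer there is one more tool, called after "Request:" by a JSON object that holds its "method" and its "body", one argument or row to a line. move_arm: Moves the arm, as the interface text tells. Its arguments: {"type":"object","properties":{"commands":{"type":"string"},"squeeze":{"type":"number"}},"required":["commands"]}

```bash
mkdir -p pics; python3 - <<'E'
from station import *
import cv2,numpy as np
for n in ("side","top"):
    p,d=camera(n); cv2.imwrite(f"pics/{n}0.png",p[:,:,::-1]); np.save(f"{n}0.npy",d); 
    i=camera_info(n); print(n,i)
o=observe(); print({k:o[k] for k in("time_s","ee_pos","orientation","opening","force")})
E
```

```text
side {'intrinsics': array([[536.23643988,   0.        , 318.44114605],
       [  0.        , 536.23643988, 235.42452385],
       [  0.        ,   0.        ,   1.        ]]), 'R': array([[ 0.74774665, -0.66394534,  0.00717945],
       [-0.41992747, -0.48124988, -0.76945401],
       [ 0.51433051,  0.57234181, -0.63866187]]), 't': array([-0.40156574,  0.2441912 ,  1.14387601])}
top {'intrinsics': array([[598.83655599,   0.        , 329.29622085],
       [  0.        , 598.83655599, 237.72154009],
       [  0.        ,   0.        ,   1.        ]]), 'R': array([[-0.01574682, -0.99967078, -0.02025755],
       [-0.99548906,  0.01757029, -0.09323524],
       [ 0.09356048,  0.01869801, -0.995438  ]]), 't': array([-0.05017892,  0.46413783,  1.36892736])}
{'time_s': 0.1, 'ee_pos': array([ 0.13898058, -0.48000711,  0.23087652]), 'orientation': array([-0.56505772,  0.42508387, -0.42456007,  0.56547522]), 'opening': 1.0011299721158367, 'force': array([-0.0280644 ,  0.11090164, -0.33272971])}
```

View pics/side0.png

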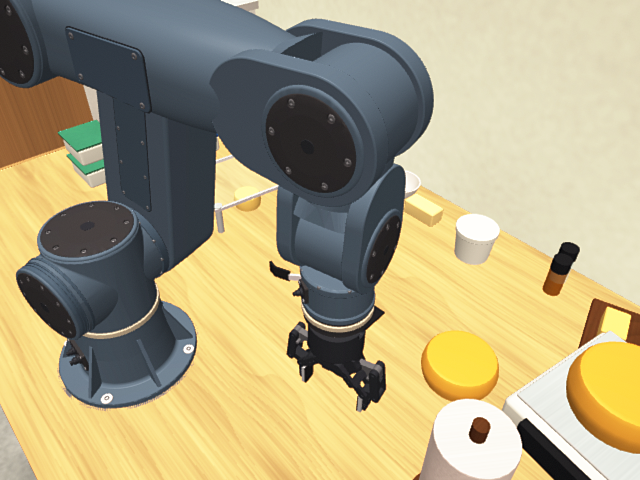

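View pics/top0.png

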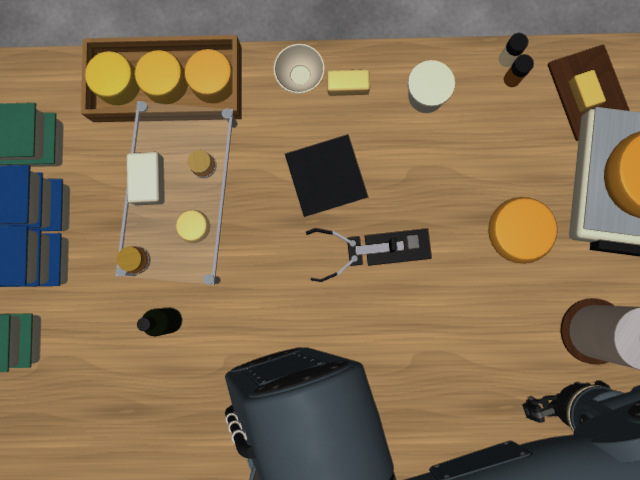

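```bash
cat > h.py <<'E'
import numpy as np
from station import *
def px2w(n,u,v,z):
    i=camera_info(n);K,R,t=map(np.array,(i["intrinsics"],i["R"],i["t"]))
    r=R.T@np.linalg.solve(K,[u,v,1.]);c=-R.T@t
    return c+r*(z-c[2])/r[2]
def w2px(n,X):
    i=camera_info(n);c=i["R"]@np.array(X)+i["t"];p=i["intrinsics"]@c;return p[:2]/p[2]
E
python3 - <<'E'
import cv2
p=cv2.imread("pics/top0.png")
cv2.imwrite("pics/a.png",cv2.resize(p[90:300,90:290],None,fx=3,fy=3,interpolation=2)[:600])
cv2.imwrite("pics/b.png",cv2.resize(p[125:290,280:445],None,fx=3.6,fy=3.6,interpolation=2))
E
```

```text
(no output)
```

View pics/a.png

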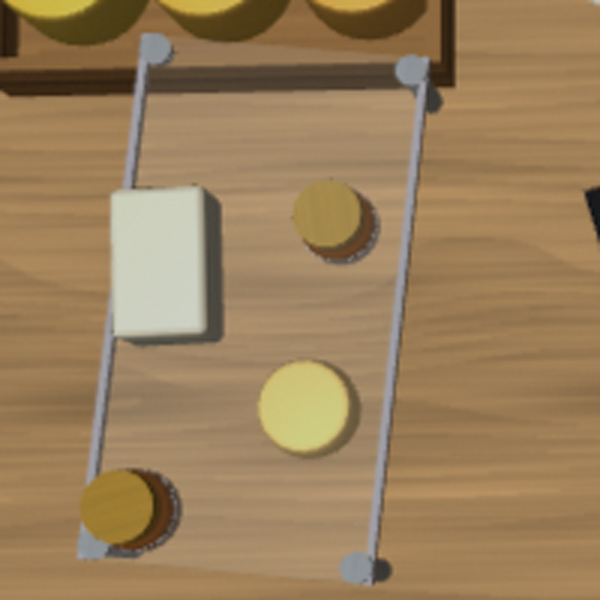

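View pics/b.png

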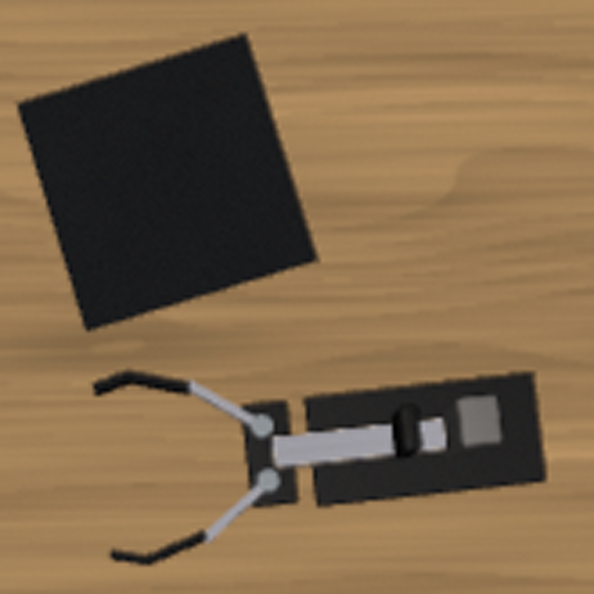

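```bash
python3 - <<'E'
from h import *
A=lambda u,v,z:px2w("top",90+(u+.5)/3-.5,90+(v+.5)/3-.5,z)[:2]
B=lambda u,v,z:px2w("top",280+(u+.5)/3.6-.5,125+(v+.5)/3.6-.5,z)[:2]
np.set_printoptions(precision=4,suppress=True)
jar=A(327,214,.058); tr=A(304,407,.045)
print("jar",jar,"truckle",tr,np.linalg.norm(jar-tr))
c1=A(430,58,.083);c2=A(372,585,.083);c3=A(80,557,.083);c4=A(140,37,.083)
print("corners",c1,c2,c3,c4,np.linalg.norm(c1-c2),np.linalg.norm(c2-c3),np.linalg.norm(c3-c4))
for p in [(412,70),(357,568),(93,545),(155,47)]: print("post",A(*p,.083))
yaw=np.arctan2(*(c1-c2)[::-1]); yaw2=np.arctan2(*(c4-c3)[::-1]); print("yaw",yaw,yaw2)
o=(c1+c2)/2; R=np.array([[np.cos(yaw),-np.sin(yaw)],[np.sin(yaw),np.cos(yaw)]])
print("shelf o",o,"jar in shelf",R.T@(jar-o),"truckle",R.T@(tr-o))
m=[B(*p,.001) for p in [(18,103),(246,34),(317,260),(88,329)]]
print("mat",np.mean(m,0),m,[np.linalg.norm(m[i]-m[i-1]) for i in range(4)])
# reacher
sol=[B(*p,.004) for p in [(305,397),(533,373),(545,480),(317,506)]]; print("sole",sol,[np.linalg.norm(sol[i]-sol[i-1]) for i in range(4)])
print("handle top",[B(*p,.118) for p in [(458,398),(496,396),(501,443),(463,446)]])
print("trig top",[B(*p,.118) for p in [(393,408),(417,405),(419,452),(396,455)]])
print("tips",B(97,389,.03),B(113,554,.03),"pivots",B(262,426,.045),B(268,480,.045))
E
```

```text
jar [0.6421 0.2387] truckle [0.4952 0.2588] 0.1482699410349332
corners [0.7548 0.155 ] [0.3577 0.1981] [0.3819 0.4152] [0.7761 0.3762] 0.39942175743494784 0.21839294580931148 0.3961204076581973
post [0.7458 0.1686]
post [0.3704 0.2093]
post [0.3906 0.4056]
post [0.768  0.3646]
yaw -0.1082448498173702 -0.09857301552043622
shelf o [0.5563 0.1765] jar in shelf [0.0786 0.0711] truckle [-0.0696  0.0752]
mat [ 0.6154 -0.0522] [array([0.6698, 0.046 ]), array([ 0.7133, -0.1061]), array([ 0.5607, -0.15  ]), array([0.5177, 0.0013])] [np.float64(0.15852449058470797), np.float64(0.15827603715417024), np.float64(0.15884775036539556), np.float64(0.1572381162871958)]
sole [array([ 0.47  , -0.1401]), array([ 0.4831, -0.2888]), array([ 0.4132, -0.2944]), array([ 0.3988, -0.1463])] [np.float64(0.07150019854946399), np.float64(0.14930408413660143), np.float64(0.07013415871027998), np.float64(0.14874570605550105)]
handle top [array([ 0.4567, -0.2269]), array([ 0.4575, -0.2496]), array([ 0.4292, -0.2518]), array([ 0.4278, -0.2291])]
trig top [array([ 0.4513, -0.1879]), array([ 0.4529, -0.2023]), array([ 0.4247, -0.2028]), array([ 0.4231, -0.189 ])]
tips [ 0.475  -0.0058] [ 0.3692 -0.0147] pivots [ 0.4481 -0.1108] [ 0.4138 -0.114 ]
```

```bash
python3 - <<'E'
from h import *
from scipy.spatial.transform import Rotation as R
o=observe();M=R.from_quat(o["orientation"]).as_matrix();print(M.round(3)); a=np.arctan2(M[1,0],M[0,0]);print("ang x",a)
f=np.pi/2+.092
print("turn", [(f-a+k*np.pi) for k in(-2,-1,0,1)])
d=np.load("top0.npy")
i=camera_info("top")
def w(u,v):
    z=d[v,u]; c=np.linalg.solve(i["intrinsics"],[u,v,1.])*z; return i["R"].T@(c-i["t"])
for p in [(199,161),(192,226),(131,260),(412,242),(393,244),(325,175),(180,200),(143,175)]: print(p,w(*p).round(4))
E
```

```text
[[ 0.278 -0.     0.961]
 [-0.961  0.001  0.278]
 [-0.001 -1.     0.   ]]
ang x -1.288975574524884
turn [np.float64(-3.3314134058598057), np.float64(-0.1898207522700126), np.float64(2.9517719013197805), np.float64(6.093364554909574)]
(199, 161) [0.6362 0.2318 0.0837]
(192, 226) [0.4889 0.2466 0.0847]
(131, 260) [0.412  0.3633 0.1386]
(412, 242) [ 0.4416 -0.2373  0.1197]
(393, 244) [ 0.4379 -0.1964  0.1208]
(325, 175) [ 0.6148 -0.0497  0.0027]
(180, 200) [0.5485 0.2747 0.0819]
(143, 175) [0.5967 0.3422 0.132 ]
```

Request:
{"method": "move_arm", "body": {
  "commands": "2.5 2.1 0 -0.02 0;2.5 2.1 0 -0.02 0;2.5 2.1 0 -0.02 0;2.5 2.1 0 -0.02 0;2.5 2.1 0 -0.02 0;2.5 2.1 0 -0.02 0;2.5 2.1 0 -0.02 0;2.5 2.1 0 -0.02 0;2.5 2.1 0 -0.03 0;2.5 2.1 0 0 0;2.5 2.1 0 0 0;2.8 2.6 0 0 0",
  "squeeze": 30
}}

```text
time_s: 1.1
ee_pos: [0.4427, -0.2223, 0.2311]
orientation: [0.522, -0.477, 0.477, -0.522]
force: [0.1, -0.5, -0.3]
opening: 0.998
```

Request:
{"method": "move_arm", "body": {
  "commands": "0 0 0 0 0;0 0 0 0 0"
}}

```text
time_s: 1.27
ee_pos: [0.4429, -0.2219, 0.2308]
orientation: [0.523, -0.476, 0.475, -0.523]
force: [-0.3, -1.1, -0.4]
opening: 1.001
```

```bash
cat > s.py <<'E'
from h import *
from scipy.spatial.transform import Rotation as R
np.set_printoptions(precision=4,suppress=True)
o=observe();M=R.from_quat(o["orientation"]).as_matrix()
print(o["time_s"],o["ee_pos"],"yaw",np.arctan2(M[1,0],M[0,0])+np.pi/2,"op",o["opening"],o["force"],o["joint_pos"])
E
python3 s.py
```

```text
1.2667 [ 0.4429 -0.2219  0.2308] yaw 0.09503281769146654 op 1.0007508538544387 [-0.2665 -1.0657 -0.4283] [-0.4644  0.2043 -0.0464  1.321   0.      2.5821]
```

Request:
{"method": "move_arm", "body": {
  "commands": "0 0 0 0.12 0;0 0 0 0.12 0;0 0 0 0.12 0;0 0 0 0.12 0;0 0 0 0.12 0;0 0 0 0.12 0;0 0 0 0.12 0;0 0 0 0.12 0;0 0 0 0.12 0;0 0 0 0.12 0;0 0 0 0.12 0;0 0 0 0.12 0"
}}

```text
time_s: 2.27
ee_pos: [0.4411, -0.2241, 0.2312]
orientation: [-0.707, 0.012, -0.012, 0.707]
force: [-0.9, -0.1, -0.1]
opening: 1.0
```

Request:
{"method": "move_arm", "body": {
  "commands": "0 0 0 0.12 0;0 0 0 0.12 0;0 0 0 0.12 0;0 0 0 0.12 0;0 0 0 0.12 0;0 0 0 0.12 0;0 0 0 0.12 0;0 0 0 0.12 0;0 0 0 0.12 0;0 0 0 0.12 0;0 0 0 0.12 0;0 0 0 0.12 0"
}}

```text
time_s: 3.27
ee_pos: [0.4411, -0.2241, 0.2312]
orientation: [-0.539, -0.457, 0.457, 0.54]
force: [0.4, -0.7, 0.7]
opening: 1.001
```

Request:
{"method": "move_arm", "body": {
  "commands": "0 0 0 0.12 0;0 0 0 0.12 0;0 0 0 0.02 0;0 0 0 0 0;0 0 0 0 0"
}}

```text
time_s: 3.68
ee_pos: [0.4416, -0.2236, 0.2313]
orientation: [-0.478, -0.521, 0.521, 0.478]
force: [0.1, 0.7, -0.2]
opening: 0.998
```

```bash
python3 s.py; python3 - <<'E'
from station import *
import cv2
p,d=camera("top"); cv2.imwrite("pics/top1.png",p[:,:,::-1])
p,d=camera("side"); cv2.imwrite("pics/side1.png",p[:,:,::-1])
E
```

```text
3.6833 [ 0.4416 -0.2236  0.2313] yaw 3.227258686924512 op 0.9984637347533177 [ 0.1257  0.7484 -0.2159] [-0.4687  0.2028 -0.0471  1.321  -0.0001 -0.5544]
```

Request:
{"method": "move_arm", "body": {
  "commands": "0 0 -2 0.006 0;0 0 -2 0 0;0 0 -2 0 0;0 0 -2 0 0;0 0 -2 0 0;0 0 -2 0 0;0 0 -1.5 0 0;0 0 -1 0 0;0 0 -0.5 0 0;0 0 0 0 0;0 0 0 0 40;0 0 0 0 60",
  "squeeze": 30
}}

```text
time_s: 4.78
ee_pos: [0.4426, -0.2236, 0.0822]
orientation: [0.476, 0.524, -0.523, -0.475]
force: [-0.4, -0.4, 0.4]
opening: 0.77
```

Request:
{"method": "move_arm", "body": {
  "commands": "0 0 0 0 60;0 0 0 0 60;0 0 0 0 60;0 0 0 0 60"
}}

```text
time_s: 5.12
ee_pos: [0.4422, -0.2233, 0.0815]
orientation: [0.476, 0.523, -0.523, -0.475]
force: [0.4, 1.0, -0.5]
opening: 0.768
```

Request:
{"method": "move_arm", "body": {
  "commands": "0 0 0 0 70;0 0 0 0 76;0 0 0 0 80;0 0 0 0 84;0 0 0 0 84;0 0 0 0 84;0 0 0 0 84"
}}

```text
time_s: 5.7
ee_pos: [0.4424, -0.224, 0.0818]
orientation: [-0.476, -0.523, 0.524, 0.475]
force: [-1.9, -4.3, 6.4]
opening: 0.67
```

```bash
python3 s.py; python3 - <<'E'
from station import *
import cv2
p,d=camera("top"); cv2.imwrite("pics/top2.png",p[:,:,::-1][100:400,200:600])
p,d=camera("side"); cv2.imwrite("pics/side2.png",p[:,:,::-1])
E
```

```text
5.7 [ 0.4424 -0.224   0.0818] yaw 3.23745800910883 op 0.6695560996187108 [-1.8878 -4.2965  6.3793] [-0.4681  0.2838 -0.3321  0.9535 -0.001  -0.564 ]
```

View pics/top2.png

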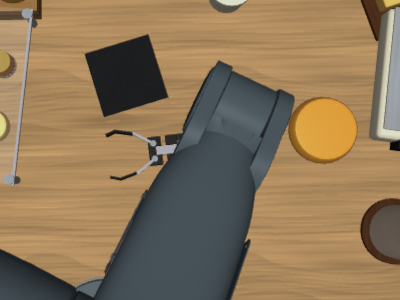

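View pics/side2.png

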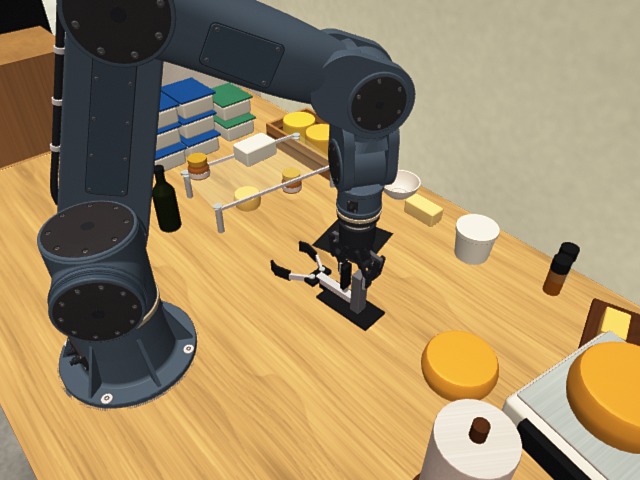

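Request:
{"method": "move_arm", "body": {
  "commands": "0 0 0.2 0 84;0 0 0.3 0 84;0 0 0.3 0 84;0 0 0.2 0 84;0 0 0 0 84;0 0 0 0 84"
}}

```text
time_s: 6.3
ee_pos: [0.4421, -0.2232, 0.0913]
orientation: [0.475, 0.523, -0.523, -0.475]
force: [0.1, 0.5, -3.8]
opening: 0.67
```

```bash
python3 s.py; python3 - <<'E'
from h import *
import cv2
p=cv2.imread("pics/side2.png")
for z in (.058,): print(w2px("side",[.6421,.2387,z]),w2px("side",[.6421,.2387,0]))
c=w2px("side",[.6421,.2387,.058]);
q=cv2.resize(p[130:260,170:350],None,fx=4,fy=4,interpolation=2);cv2.imwrite("pics/c.png",q)
E
```

```text
6.3 [ 0.4421 -0.2232  0.0913] yaw 3.2378895597179906 op 0.6697641223794635 [ 0.1497  0.4772 -3.798 ] [-0.4676  0.2754 -0.3173  0.978  -0.     -0.5639]
[291.34997861 172.40420948] [291.83436815 188.71079502]
```

View pics/c.png

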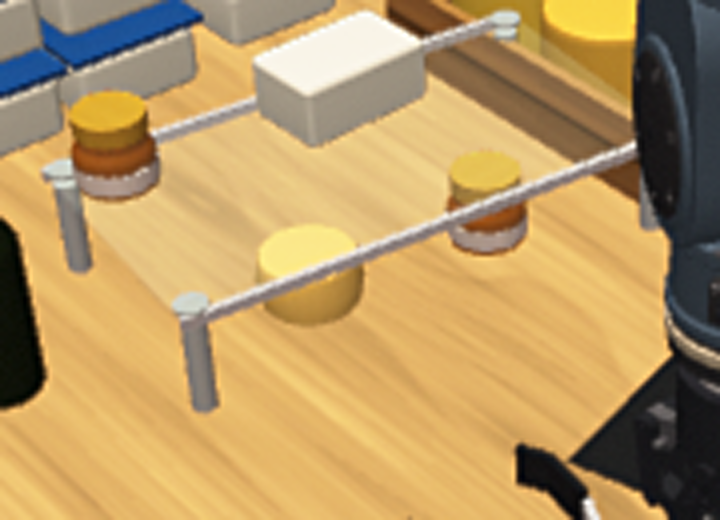

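Request:
{"method": "move_arm", "body": {
  "commands": "0.7 0.6 0 -0.008 84;1.4 1.25 0 -0.016 84;1.4 1.25 0 -0.016 84;1.5 1.3 0 -0.018 84;1.5 1.35 0 -0.018 84;1.5 1.35 0 -0.018 84;1.5 1.35 0 -0.018 84;1.5 1.35 0 -0.018 84;1.5 1.35 0 -0.018 84;1.5 1.3 0 -0.016 84;1.4 1.25 0 -0.014 84;1 0.8 0 -0.008 84"
}}

```text
time_s: 7.3
ee_pos: [0.6069, -0.0769, 0.0909]
orientation: [-0.522, -0.477, 0.477, 0.522]
force: [-0.4, -0.0, -3.8]
opening: 0.674
```

Request:
{"method": "move_arm", "body": {
  "commands": "0.4 0.4 0 -0.004 84;0 0 0 0 84;0 0 0 0 84;0 0 0 0 84"
}}

```text
time_s: 7.63
ee_pos: [0.6093, -0.0748, 0.0912]
orientation: [-0.523, -0.476, 0.476, 0.523]
force: [0.0, 0.1, -5.5]
opening: 0.671
```

```bash
python3 s.py; python3 - <<'E'
from station import *
import cv2
p,d=camera("top"); cv2.imwrite("pics/top3.png",cv2.resize(p[:,:,::-1][90:290,110:370],None,fx=3,fy=3,interpolation=2))
p,d=camera("side"); cv2.imwrite("pics/side3.png",p[:,:,::-1])
E
```

```text
7.6333 [ 0.6093 -0.0748  0.0912] yaw 3.047483307733609 op 0.6708321427837259 [ 0.0482  0.1268 -5.4988] [-0.1221  0.5043  0.0249  1.0919 -0.0002 -0.028 ]
```

View pics/top3.png

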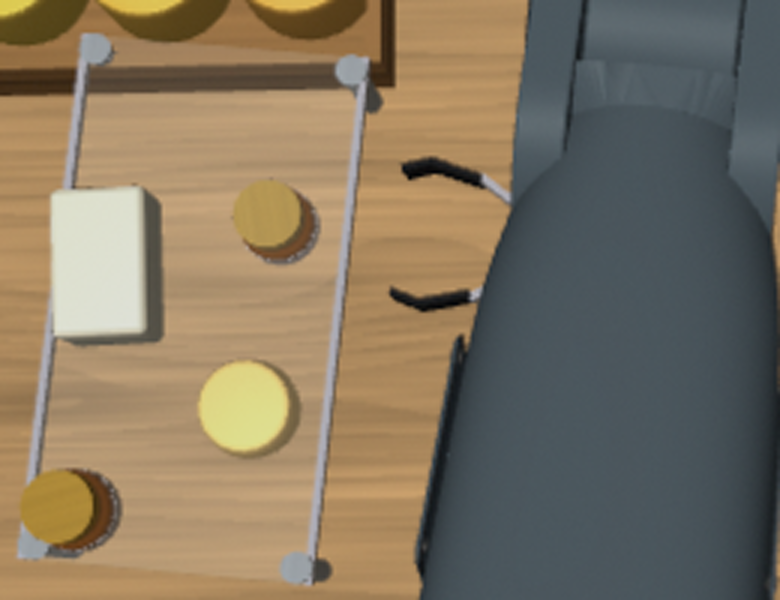

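View pics/side3.png

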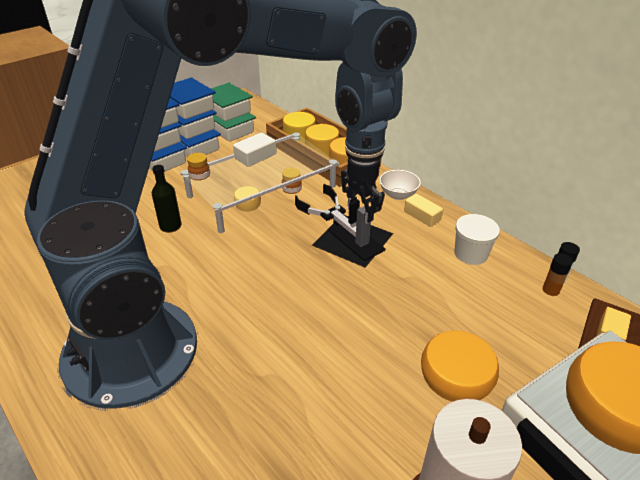

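```bash
python3 - <<'E'
from h import *
np.set_printoptions(precision=4,suppress=True)
A=lambda u,v,z:px2w("top",110+(u+.5)/3-.5,90+(v+.5)/3-.5,z)[:2]
jar=np.array([.6421,.2387])
tips=np.array([A(405,171,.038),A(393,293,.038)]); elb=np.array([A(432,161,.038),A(425,307,.038)])
print(tips,tips.mean(0),elb,elb.mean(0)); d=tips[0]-tips[1];yaw=np.arctan2(d[1],d[0]);d=elb[0]-elb[1]
print(yaw,np.arctan2(d[1],d[0]))
y=3.0475-np.pi; f=np.array([-np.sin(y),np.cos(y)]);n=np.array([f[1],-f[0]])
t=np.array([.6093,-.0748])
print("f",f,"jar rel along/lat",(jar-t)@f,(jar-t)@n,"tips rel",(tips.mean(0)-t)@f,(tips.mean(0)-t)@n,"elb lat",(elb.mean(0)-t)@n)
E
```

```text
[[0.6785 0.1359]
 [0.5826 0.1454]] [0.6305 0.1406] [[0.686  0.1148]
 [0.5712 0.1206]] [0.6286 0.1177]
-0.09921107127677148 -0.051095958390308796
f [0.094  0.9956] jar rel along/lat 0.3151949359115151 0.003200371187208104 tips rel 0.2164720741449004 0.0009031876324461591 elb lat 0.00109831922445906
```

Request:
{"method": "move_arm", "body": {
  "commands": "0.2 0.2 -0.1 0 84;0.1 0.8 -0.1 0 84;0.1 1.1 -0.1 0 84;0.1 1.2 -0.1 0 84;0.1 1.2 0 0 84;0.1 1.2 0 0 84;0.1 1.2 0 0 84;0.1 1.2 0 0 84;0.1 1.0 0 0 84;0.1 0.8 0 0 84;0.1 0.6 0 0 84;0.1 0.6 0 0 84"
}}

```text
time_s: 8.73
ee_pos: [0.6231, 0.0373, 0.0873]
orientation: [0.523, 0.476, -0.476, -0.523]
force: [-0.7, -0.4, -5.2]
opening: 0.675
```

Request:
{"method": "move_arm", "body": {
  "commands": "0.1 0.6 0 0 84;0 0.5 0 0 84;0 0.3 0 0 84;0 0 0 0 84;0 0 0 0 84;0 0 0 0 84"
}}

```text
time_s: 9.23
ee_pos: [0.624, 0.0504, 0.0873]
orientation: [0.523, 0.476, -0.476, -0.523]
force: [-0.2, 0.2, -4.2]
opening: 0.675
```

```bash
python3 s.py; python3 - <<'E'
from station import *
import cv2
p,d=camera("top"); cv2.imwrite("pics/top4.png",cv2.resize(p[:,:,::-1][90:290,110:370],None,fx=3,fy=3,interpolation=2))
p,d=camera("side"); cv2.imwrite("pics/side4.png",cv2.resize(p[:,:,::-1][130:280,180:400],None,fx=3.6,fy=3.6,interpolation=2))
E
```

```text
9.2333 [0.624  0.0504 0.0873] yaw 3.0474578600038296 op 0.6750949418005696 [-0.2461  0.1692 -4.1899] [ 0.0807  0.5306  0.0576  1.0978 -0.0001  0.1748]
```

View pics/top4.png

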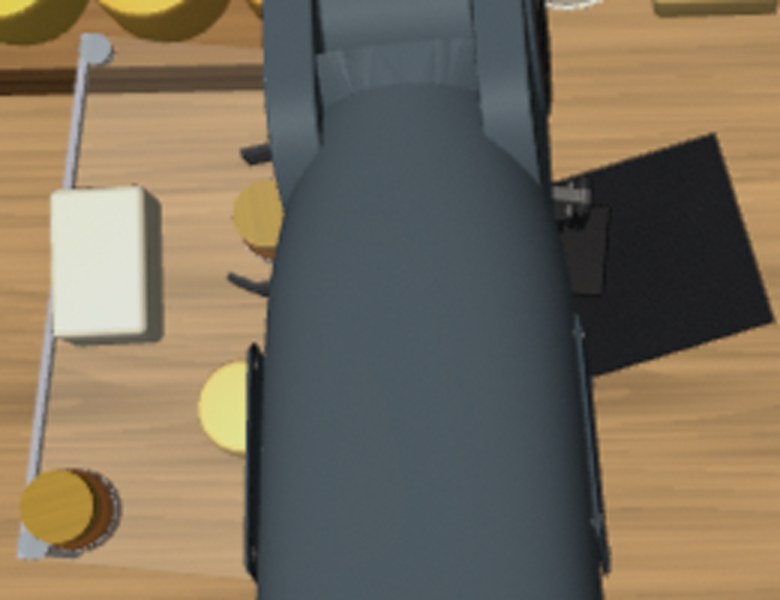

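View pics/side4.png

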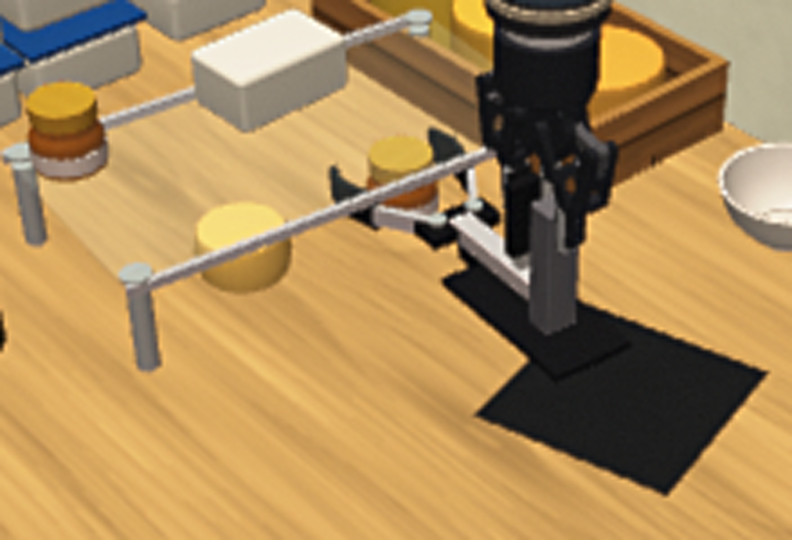

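Request:
{"method": "move_arm", "body": {
  "commands": "0 0 0 0 92;0 0 0 0 100;0 0 0 0 106;0 0 0 0 112;0 0 0 0 118;0 0 0 0 124;0 0 0 0 130;0 0 0 0 136;0 0 0 0 145;0 0 0 0 160;0 0 0 0 160;0 0 0 0 160",
  "squeeze": 35
}}

```text
time_s: 10.33
ee_pos: [0.6241, 0.0507, 0.0874]
orientation: [0.523, 0.476, -0.476, -0.523]
force: [1.3, -1.8, -0.6]
opening: 0.517
```

```bash
python3 s.py; python3 - <<'E'
from station import *
import cv2
p,d=camera("side"); cv2.imwrite("pics/side5.png",cv2.resize(p[:,:,::-1][130:280,180:400],None,fx=3.6,fy=3.6,interpolation=2))
E
```

```text
10.3333 [0.6241 0.0507 0.0874] yaw 3.0476759475280897 op 0.5173757228986247 [ 1.3265 -1.834  -0.6473] [ 0.081   0.5307  0.0578  1.0977 -0.      0.175 ]
```

View pics/side5.png

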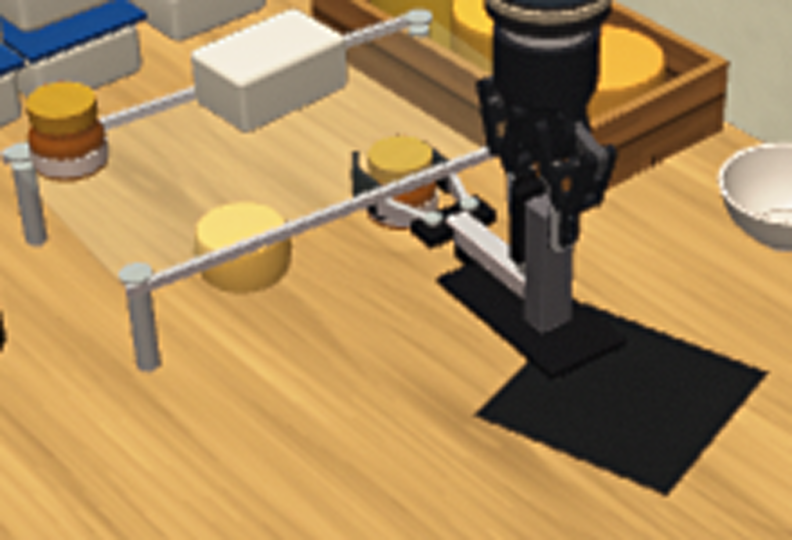

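Request:
{"method": "move_arm", "body": {
  "commands": "0 0 0.1 0 200;0 0 0.1 0 200;0 0 0.2 0 200;0 0 0.2 0 200;0 0 0 0 200;0 0 0 0 200;0 0 0 0 200"
}}

```text
time_s: 10.97
ee_pos: [0.6239, 0.0507, 0.0932]
orientation: [-0.523, -0.476, 0.476, 0.523]
force: [0.8, -0.4, -5.0]
opening: 0.511
```

```bash
python3 s.py; python3 - <<'E'
from station import *
import cv2
p,d=camera("side"); cv2.imwrite("pics/side6.png",cv2.resize(p[:,:,::-1][130:280,180:400],None,fx=3.6,fy=3.6,interpolation=2))
E
```

```text
10.9667 [0.6239 0.0507 0.0932] yaw 3.0478196883299917 op 0.5108890495908489 [ 0.7644 -0.4388 -4.9633] [ 0.0812  0.5271  0.0672  1.1111 -0.      0.1749]
```

View pics/side6.png

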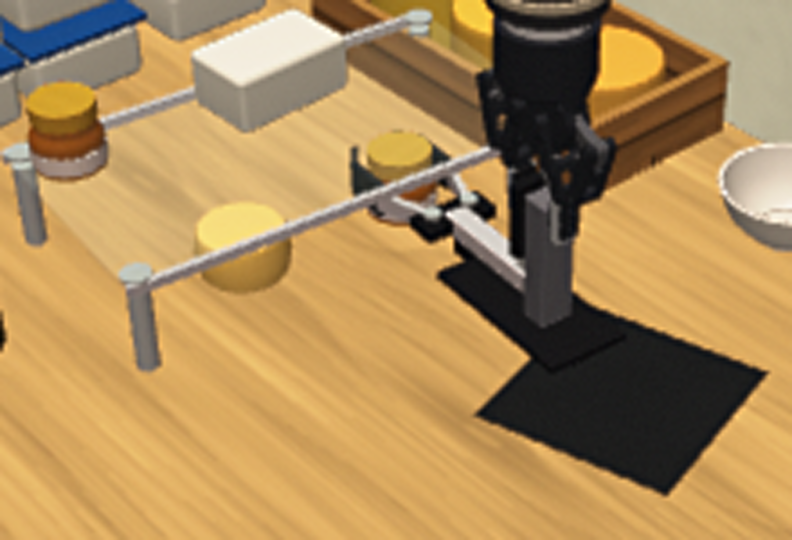

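Request:
{"method": "move_arm", "body": {
  "commands": "0 -0.4 0 0 200;-0.1 -0.8 0 0 200;-0.1 -1.2 0 0 200;-0.1 -1.2 0 0 200;-0.1 -1.2 0 0 200;-0.1 -1.2 0 0 200;-0.1 -1.2 0 0 200;-0.1 -1.2 0 0 200;-0.1 -1.2 0 0 200;-0.1 -1.2 0 0 200;-0.2 -1.2 0 0 200;-0.1 -1.2 0 0 200"
}}

```text
time_s: 12.02
ee_pos: [0.6118, -0.0825, 0.0933]
orientation: [-0.523, -0.476, 0.476, 0.523]
force: [-0.2, 0.4, -5.4]
opening: 0.511
```

Request:
{"method": "move_arm", "body": {
  "commands": "-0.1 -1.2 0 0 200;-0.1 -1.2 0 0 200;-0.1 -1.2 0 0 200;-0.1 -1.2 0 0 200;-0.1 -1.2 0 0 200;-0.1 -1.2 0 0 200;-0.1 -1.2 0 0 200;-0.2 -1.2 0 0 200;-0.2 -1.2 0 0 200;-0.2 -1.2 0 0 200;-0.1 -1.2 0 0 200;-0.1 -1.2 0 0 200"
}}

```text
time_s: 13.02
ee_pos: [0.5968, -0.2265, 0.0933]
orientation: [-0.523, -0.476, 0.476, 0.523]
force: [-0.1, -0.2, -6.1]
opening: 0.515
```

Request:
{"method": "move_arm", "body": {
  "commands": "0 -0.8 0 0 200;0 -0.5 0 0 200;0 -0.2 0 0 200;0 0 0 0 200;0 0 0 0 200;0 0 0 0 200"
}}

```text
time_s: 13.52
ee_pos: [0.5971, -0.2397, 0.0933]
orientation: [-0.523, -0.476, 0.476, 0.523]
force: [0.8, 0.3, -5.8]
opening: 0.515
```

```bash
python3 s.py; python3 - <<'E'
from station import *
import cv2
p,d=camera("top"); cv2.imwrite("pics/top7.png",cv2.resize(p[:,:,::-1][90:290,190:450],None,fx=3,fy=3,interpolation=2))
p,d=camera("side"); cv2.imwrite("pics/side7.png",cv2.resize(p[:,:,::-1][130:330,200:460],None,fx=3,fy=3,interpolation=2))
E
```

```text
13.5167 [ 0.5971 -0.2397  0.0933] yaw 3.048384345364364 op 0.5146300165320546 [ 0.786   0.3363 -5.7641] [-0.3818  0.5627  0.1264  1.1347  0.0001 -0.2886]
```

View pics/top7.png

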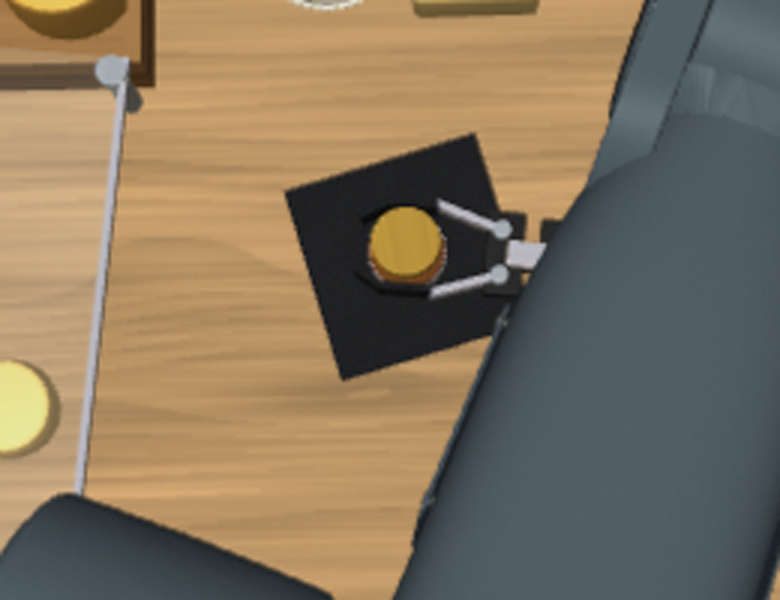

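View pics/side7.png

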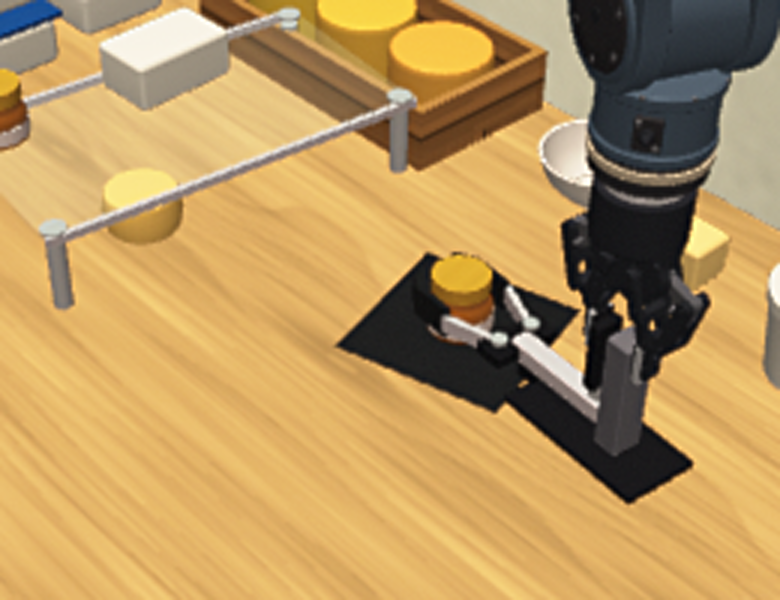

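Request:
{"method": "move_arm", "body": {
  "commands": "0 0 -0.1 0 200;0 0 -0.1 0 200;0 0 -0.1 0 200;0 0 -0.1 0 200;0 0 0 0 200;0 0 0 0 200"
}}

```text
time_s: 14.12
ee_pos: [0.597, -0.2402, 0.0892]
orientation: [-0.523, -0.476, 0.476, 0.523]
force: [0.2, -0.6, -6.3]
opening: 0.515
```

Request:
{"method": "move_arm", "body": {
  "commands": "0 0 -0.1 0 200;0 0 0 0 200;0 0 0 0 200"
}}

```text
time_s: 14.37
ee_pos: [0.5971, -0.2403, 0.0884]
orientation: [0.523, 0.476, -0.476, -0.523]
force: [1.1, 0.1, -6.3]
opening: 0.516
```

Request:
{"method": "move_arm", "body": {
  "commands": "0 0 -0.1 0 200;0 0 0 0 200;0 0 0 0 200;0 0 0 0 200"
}}

```text
time_s: 14.7
ee_pos: [0.5972, -0.2404, 0.0876]
orientation: [0.523, 0.476, -0.476, -0.523]
force: [-0.4, -2.7, -0.4]
opening: 0.513
```

Request:
{"method": "move_arm", "body": {
  "commands": "0 0 -0.1 0 200;0 0 0 0 200;0 0 0 0 200;0 0 0 0 200"
}}

```text
time_s: 15.03
ee_pos: [0.5972, -0.2403, 0.0865]
orientation: [0.523, 0.476, -0.476, -0.523]
force: [0.3, -3.2, 3.8]
opening: 0.516
```

Request:
{"method": "move_arm", "body": {
  "commands": "0 0 0.05 0 125;0 0 0 0 118;0 0 0 0 112;0 0 0 0 106;0 0 0 0 100;0 0 0 0 94;0 0 0 0 88;0 0 0 0 84;0 0 0 0 84;0 0 0 0 84"
}}

```text
time_s: 15.87
ee_pos: [0.597, -0.2403, 0.0868]
orientation: [-0.523, -0.476, 0.476, 0.523]
force: [0.2, 0.2, -4.1]
opening: 0.675
```

```bash
python3 s.py; python3 - <<'E'
from station import *
import cv2
p,d=camera("top"); cv2.imwrite("pics/top8.png",cv2.resize(p[:,:,::-1][90:290,190:450],None,fx=3,fy=3,interpolation=2))
p,d=camera("side"); cv2.imwrite("pics/side8.png",cv2.resize(p[:,:,::-1][130:330,200:460],None,fx=3,fy=3,interpolation=2))
E
```

```text
15.8667 [ 0.597  -0.2403  0.0868] yaw 3.0477607733017207 op 0.6753263541007757 [ 0.2198  0.2016 -4.1482] [-0.3826  0.5666  0.1161  1.1203  0.     -0.2888]
```

View pics/top8.png

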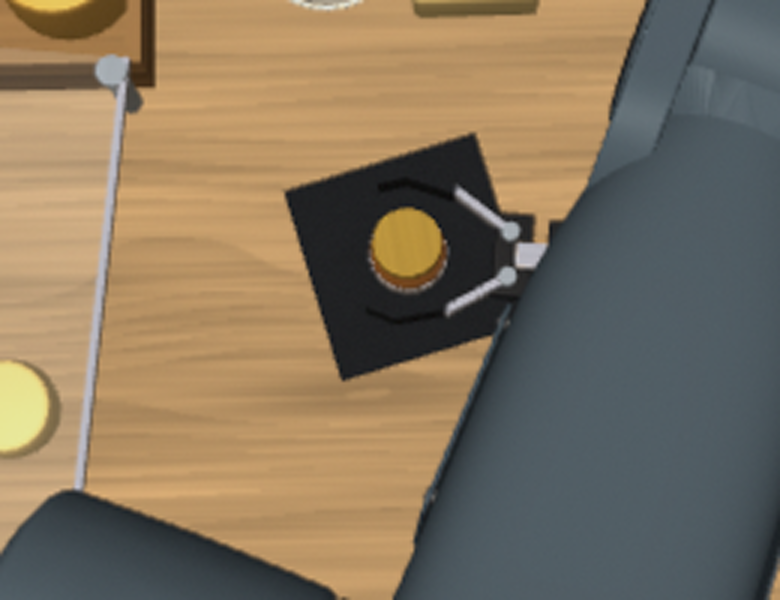

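View pics/side8.png

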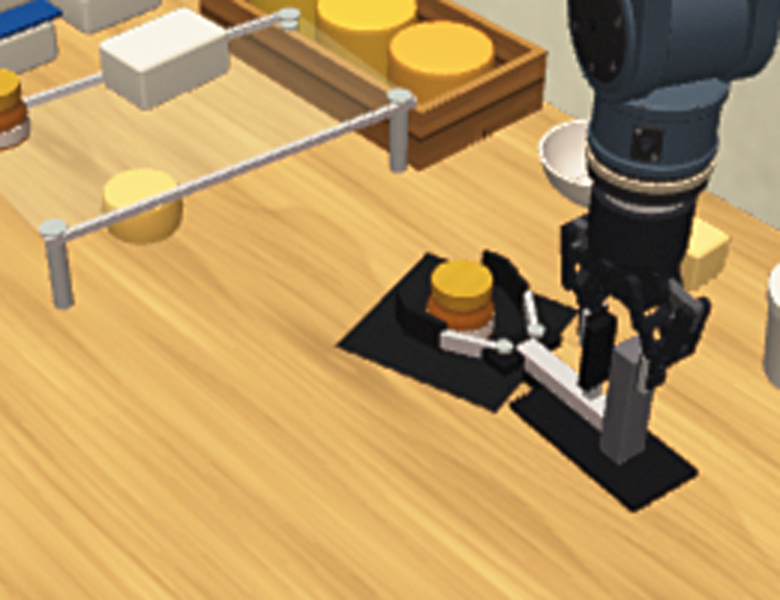

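Request:
{"method": "move_arm", "body": {
  "commands": "0 0 -0.1 0 84;0 0 -0.1 0 84;0 0 -0.1 0 84;0 0 0 0 84;0 0 0 0 84"
}}

```text
time_s: 16.38
ee_pos: [0.597, -0.2403, 0.0837]
orientation: [-0.523, -0.476, 0.476, 0.523]
force: [-0.4, -0.4, -4.3]
opening: 0.67
```

Request:
{"method": "move_arm", "body": {
  "commands": "0 0 -0.1 0 84;0 0 0 0 84;0 0 0 0 84"
}}

```text
time_s: 16.63
ee_pos: [0.597, -0.2402, 0.0827]
orientation: [-0.523, -0.476, 0.476, 0.523]
force: [-0.6, 0.3, -4.0]
opening: 0.671
```

Request:
{"method": "move_arm", "body": {
  "commands": "0 0 -0.1 0 84;0 0 0 0 84;0 0 0 0 84"
}}

```text
time_s: 16.88
ee_pos: [0.5972, -0.2403, 0.082]
orientation: [0.523, 0.476, -0.476, -0.523]
force: [-0.7, -0.4, 0.6]
opening: 0.672
```

Request:
{"method": "move_arm", "body": {
  "commands": "0 0 -0.1 0 84;0 0 0 0 84;0 0 0 0 84"
}}

```text
time_s: 17.13
ee_pos: [0.5974, -0.2404, 0.0816]
orientation: [0.523, 0.476, -0.476, -0.523]
force: [-2.7, 1.6, 7.0]
opening: 0.674
```

Sole is down. Release and rise.

Request:
{"method": "move_arm", "body": {
  "commands": "0 0 0.1 0 80;0 0 0 0 76;0 0 0 0 70;0 0 0 0 60;0 0 0 0 30;0 0 0 0 0;0 0 0 0 0;0 0 0 0 0;0 0 0 0 0"
}}

```text
time_s: 17.88
ee_pos: [0.5971, -0.2403, 0.0818]
orientation: [0.523, 0.476, -0.476, -0.523]
force: [0.2, -0.3, 0.1]
opening: 0.999
```

Request:
{"method": "move_arm", "body": {
  "commands": "0 0 0.3 0 0;0 0 0.6 0 0;0 0 1 0 0;0 0 1.5 0 0;0 0 1.5 0 0;0 0 1.5 0 0;0 0 1.5 0 0;0 0 1.5 0 0;0 0 1.5 0 0;0 0 1.5 0 0;0 0 0 0 0"
}}

```text
time_s: 18.8
ee_pos: [0.5981, -0.2407, 0.2099]
orientation: [0.524, 0.477, -0.475, -0.521]
force: [1.2, -0.4, 0.7]
opening: 1.001
```

Request:
{"method": "move_arm", "body": {
  "commands": "-1 -2 0 0 0;-1 -2 0 0 0;-1 -2 0 0 0;-1 -2 0 0 0;-1 -2 0 0 0;-1 -2 0 0 0;-1 -2 0 0 0;-1 -2 0 0 0;0 0 0 0 0;0 0 0 0 0"
}}

```text
time_s: 19.63
ee_pos: [0.5164, -0.401, 0.2057]
orientation: [-0.523, -0.476, 0.476, 0.523]
force: [0.0, 0.6, -0.4]
opening: 1.0
```

```bash
python3 s.py; python3 - <<'E'
from station import *
import cv2
p,d=camera("top"); cv2.imwrite("pics/top9.png",p[:,:,::-1]);cv2.imwrite("pics/top9b.png",cv2.resize(p[:,:,::-1][90:290,190:450],None,fx=3,fy=3,interpolation=2))
p,d=camera("side"); cv2.imwrite("pics/side9.png",cv2.resize(p[:,:,::-1][130:330,150:410],None,fx=3,fy=3,interpolation=2))
E
```

```text
19.6333 [ 0.5164 -0.401   0.2057] yaw 3.0460256180073806 op 0.9998485076081198 [ 0.0499  0.5938 -0.4442] [-0.6603  0.5532  0.3962  1.4139  0.0001 -0.5647]
```

View pics/top9b.png

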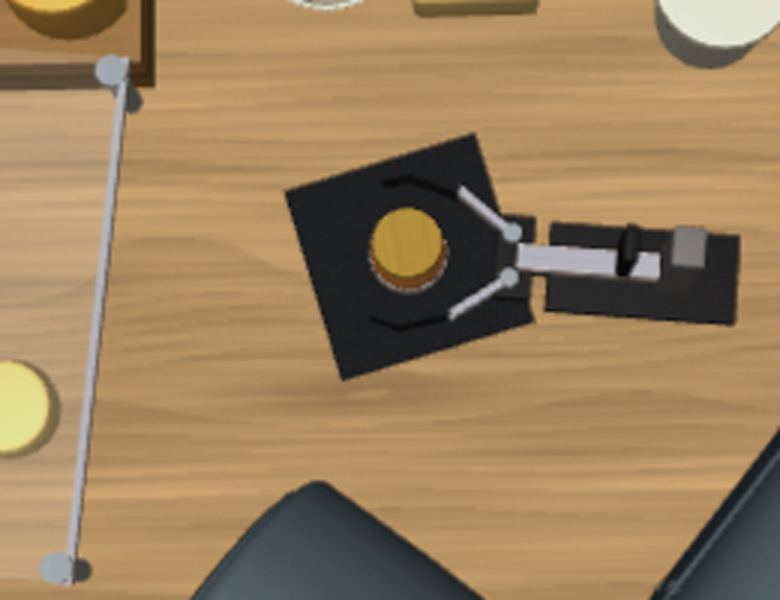

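View pics/side9.png

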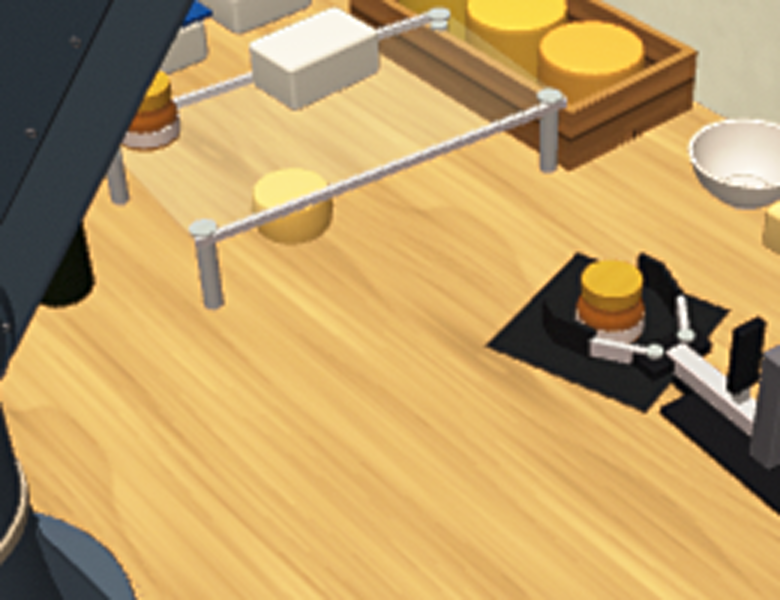

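View pics/top9.png

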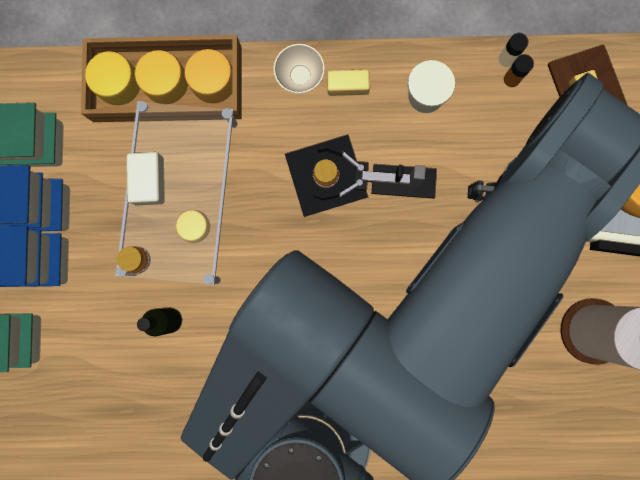

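```bash
python3 - <<'E'
from h import *
A=lambda u,v,z:px2w("top",190+(u+.5)/3-.5,90+(v+.5)/3-.5,z)[:2]
print(A(408,243,.059)-[.6154,-.0522], A(627,250,.118),A(689,246,.118), px2w("top",522,230,.06))
job_done()
E
```

```text
[-0.00189629 -0.00056919] [ 0.59289155 -0.21291262] [ 0.59494119 -0.25782903] [ 0.46935549 -0.4914182   0.06      ]
the job is handed in; nothing more can be done
```

The jar is standing upright on the mat, fetched with the reacher, and the job is handed in at about 20 s of the 53 s allowed.

- **Fetch:** I held the reacher lightly at its grip and lifted it a few mm. I slid the open jaws in around the jar and closed them with a 35 N squeeze while it was still under the riser. I then lifted the jar about 5 mm, drew it straight out and lowered it onto the mat.
- **Release:** I let the jaws open, set the reacher down on its sole, opened the gripper fully, rose and backed away.
- **Jar position:** The last pictures show the jar upright, about 2 mm from the mat's centre.
- **Reacher:** Its jaws are sprung open, clear of the jar on both sides.
- **Other things:** The cheese under the riser, the second jar, the pack and the oil bottle are at their starting pixels.
- **Robot:** The gripper is open at z = 0.206 m and the tool force reads about zero.

Two things I could not check directly:
- **Cheese wheel:** The arm hid it in the last top picture. The fingers passed over it about 14 cm above its top.
- **Jaw force on the jar:** I did not measure it. It follows from the grip stalling at the expected opening and from the jar lifting with the reacher.

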